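# Unload the relay module from the clamshell test fixture

## Task

A relay module has finished its test under the clear lid of the clamshell fixture. Swing the lid by its red bar up and over past vertical, so that it stays open by itself, then lift the module out of its nest and set it down gently (placed, not dropped) flat and right side up in the blue tray. The lid must stay open; the red tray is for rejects.

Things in the scene. Friction and masses are not known exactly. Their poses are not given: they have to be found in the camera images.
- lid (a joint): Hinge of the fixture's lid, rad: 0 closed and level, 1.57 upright, 1.92 fully open at its stop, leaning back. Almost no friction: let go before upright it falls shut, past upright it falls open and stays. The lid (250 g), a clear plate 5 mm thick, 142 mm wide with blue edges, covers the module when closed. The fixture is screwed down, its block's top 30 mm above the table.
- lid_bar (a point): Middle of the red round pull bar (12 mm thick, 110 mm long between two dark arms) on the lid's front; 39 mm of free space between bar and lid edge. 68 mm above the table when closed. Axes turn with the lid: y along the bar; x from bar to the hinge line, which is parallel to y, 150 mm away; z up when closed. Opening, the bar goes up and over towards +x; being round it can turn between gripping fingers.
- module: Relay module to unload: green board 50 (x) by 70 (y) by 4 mm, blue relay block in its middle, 27 (x) by 32 (y) mm, top 26 mm above the board's underside; terminal strip at the +y end 14 mm high. Origin: centre of underside, z up. Grip the relay across its 27 mm. 80 g. Lies in a nest, rails 5 mm high, 70 mm in front of the hinge line. (The module with a black relay in the red tray is a reject.)
- blue_tray: The blue open tray for good modules, 140 (x) by 150 (y) by 26 mm high, walls and floor 3 mm thick, loose on the table, 400 g. Origin: centre of its underside, z up. A red tray of the same shape is for rejects; the two may have changed places.

How it is judged:
By the outcome, as a careful person would: the job done as asked, in the order asked, and still so for the second after the job is handed in, with the robot touching nothing.
It also fails if it takes over 58 s, if anything falls off the work surface, if the arm or the gripper's body presses on something with over 40 N, if the wrist force passes 120 N, or if a joint passes its speed limit or range.

## Robot

A 7-joint arm with a two-finger parallel gripper is mounted at the origin on the work surface. World frame = base frame: x ahead of the robot, y to its left, z up, the work surface at z = 0. Lengths are in mm, angles in rad, forces in N, time in s.
With the tool pointing down it reaches from about 350 to 900 mm from the base axis. Payload 8.1 kg.
Tool frame: the origin (TCP) lies between the finger pads; the fingertips stand 14 mm ahead of it and the grasp point (between the pads) lies 5 mm behind it; z points along the fingers, y is the line along which they close (so a half turn about z gives the same grasp; the last joint's range is limited). The gripper opens to 92 mm and grips with 3 to 60 N. Pads are 19 mm wide; open, the fingers measure 130 mm over their backs; the gripper's body (75 mm by 190 mm) begins 47 mm behind the grasp point.
Start: joints at [1.182, 0.434, 0.025, 1.573, -0.012, 1.134, -0.075], TCP at [176.179, -599.668, 240.742] pointing down, gripper open.
Joint ranges: [-2.62, 2.62], [-0.44, 2.09], [-1.27, 1.32], [0.08, 2.57], [-1.32, 4.46], [0.12, 2], [-2.74, 2.74]. Speed limits (rad/s): [2.22, 2.22, 3.01, 3.01, 3.14, 3.14, 3.14].

## Interface

Orientations are given as a unit quaternion [x, y, z, w].
In Python, from bench import env gives the robot as it stands. Calls block until the motion is done:
- env.move_to(position, orientation): joint-space move of the TCP to a pose.
- env.move_l(position, rot=None, max_speed=150, stop_force=None): straight line of the TCP; rot=None keeps the orientation; max_speed is the mean speed in mm/s. With stop_force (N) it stops when the force on the tool has changed by that much, and returns True; else False.
- env.set_joints(angles): joint-space move.
- env.gripper_open() and env.close(grasp_force=None): open the fingers fully, or close them until they stop; grasp_force is the grip in N (None keeps the last).
- env.dwell(seconds).
- env.solve_ik(position, orientation): joint angles nearest the present ones, or None.
- env.capture(name): name is "scene" or "side" or "wrist"; returns the picture (480x640x3 uint8, blue, green, red); there is no depth.
- env.camera_params(name): a dict with "camera_matrix" (3x3 intrinsics, pixels), "k1" (the pictures are not rectified: a ray, as slopes to the right and down, at radius r is drawn at 1 + k1 r^2 times it, then the intrinsics apply), "R" (3x3) and "t" (3): a world point X has camera coordinates R X + t. Camera axes: x right, y down, z forward; pixel columns grow to the right and rows downward; lengths in mm; the calibration is good to about 2 mm. A picture is of the moment at which its call begins: read the wrist's pose just before it. camera_params takes no time and is no camera call; for the wrist camera it gives the pose at the moment of the call.
A pose or a line that the arm cannot do raises env.MotionError and nothing moves.
- env.hand_in(): hands the job in; it is judged then, once.
Readings, each from a call of its own:
- env.read_t(): time.
- env.read_joint_pos(): joint angles.
- env.read_dq(): joint speeds.
- env.read_joint_torque(): joint torques, N m.
- env.read_tool_pos(): TCP position.
- env.read_tool_rot(): TCP orientation.
- env.read_contact_force(): force on the tool from outside, world axes, zero at the start.
- env.read_moment(): the same for the moment, N m.
- env.read_finger_gap(): opening from 0.0 (shut) to 1.0 (fully open).
- env.read_grasp_force(): force on a finger pad.
Only numpy, scipy, OpenCV 4.12 (cv2) and the standard library are available. Lean on these libraries where they do the work, as an engineer would, in place of code of your own. Each camera call takes 0.05 s, during which the arm holds its last target. There are 200 camera calls.

## Working session

There is one attempt and no reset: what is moved stays moved. The work goes in short steps, each a Python script; the robot and the scene stay as the last script left them, time stands still between calls to the robot, and variables do not carry over. Pictures are saved under pics/ and viewed, at most 10 in all, crops included, and the job is handed in when it is done.

```bash
mkdir -p pics; ls; python3 - <<'E'
from bench import env
import cv2
for n in ("scene","side"):
    cv2.imwrite(f"pics/{n}0.png",env.capture(n)); print(n,env.camera_params(n))
print(env.read_tool_rot(),env.read_t())
E
```

```text
pics
scene {'camera_matrix': array([[560.98402944,   0.        , 317.6536245 ],
       [  0.        , 560.98402944, 238.11187247],
       [  0.        ,   0.        ,   1.        ]]), 'k1': -0.13757446832917355, 'R': array([[ 0.44158042,  0.89700751, -0.01960232],
       [ 0.61657082, -0.31925341, -0.71966498],
       [-0.65180301,  0.30570375, -0.69404471]]), 't': array([-164.53112434, -325.49345917, 1566.22334303])}
side {'camera_matrix': array([[605.65375429,   0.        , 315.4387411 ],
       [  0.        , 605.65375429, 233.94549005],
       [  0.        ,   0.        ,   1.        ]]), 'k1': -0.20248168008155393, 'R': array([[-0.75940716, -0.65060024,  0.00448336],
       [-0.32508592,  0.37346645, -0.86881641],
       [ 0.56357778, -0.66124288, -0.49511407]]), 't': array([375.41398361, 296.48710731, 750.58295804])}
[ 9.89812260e-01  1.42376917e-01 -1.62228120e-04 -6.90482839e-04] 0.1
```

View pics/scene0.png

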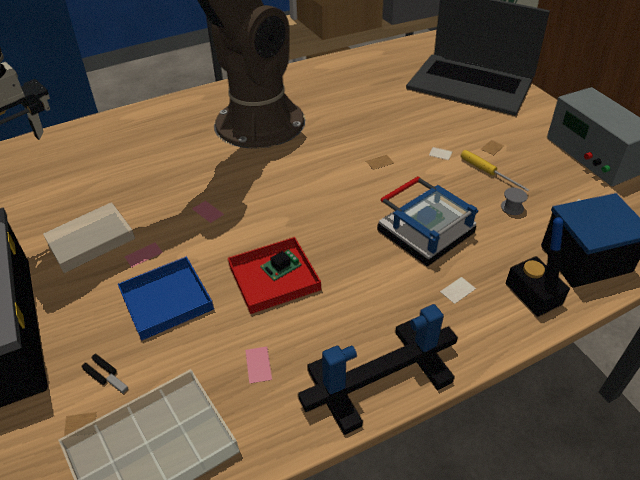

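View pics/side0.png

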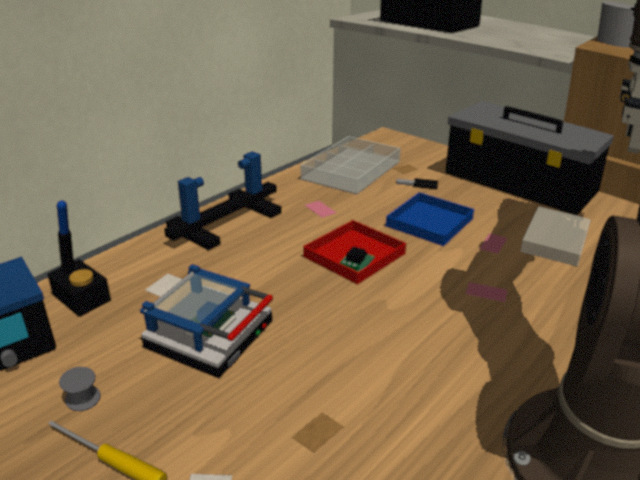

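The scene view shows the fixture near (428,220), with its red bar running from about (383,198) to (420,181). The blue tray is near (166,298) and the red one near (275,275). The side view shows the bar from about (231,335) to (271,297).

```bash
cat > h.py <<'E'
import cv2, numpy as np
from bench import env
from scipy.spatial.transform import Rotation as Ro
def ray(p,uv):
    K=p["camera_matrix"]; d=(np.array(uv,float)-K[:2,2])/[K[0,0],K[1,1]]
    s=d.copy()
    for _ in range(20): s=d/(1+p["k1"]*(s@s))
    R=np.array(p["R"]); return -R.T@p["t"], R.T@np.array([s[0],s[1],1])
def plane(p,uv,z):
    c,d=ray(p,uv); return c+d*(z-c[2])/d[2]
def tri(p1,u1,p2,u2):
    c1,d1=ray(p1,u1); c2,d2=ray(p2,u2)
    a=np.linalg.lstsq(np.c_[d1,-d2],c2-c1,rcond=None)[0]
    A,B=c1+a[0]*d1,c2+a[1]*d2; return (A+B)/2,np.linalg.norm(A-B)
def mask(im,col):
    h=cv2.cvtColor(im,cv2.COLOR_BGR2HSV); H,S,V=cv2.split(h)
    m={"red":((H<6)|(H>174))&(S>170)&(V>70),"blue":(H>100)&(H<125)&(S>140)&(V>50),
       "green":(H>45)&(H<90)&(S>80)&(V>30)}[col]
    return m.astype(np.uint8)*255
def blobs(im,col,amin=60):
    cs=cv2.findContours(mask(im,col),cv2.RETR_EXTERNAL,cv2.CHAIN_APPROX_NONE)[0]
    return [c for c in cs if cv2.contourArea(c)>amin]
E
python3 - <<'E'
from h import *
for n in ("scene","side"):
    im=cv2.imread(f"pics/{n}0.png"); p=env.camera_params(n)
    for col in ("red","blue"):
        for c in blobs(im,col):
            r=cv2.minAreaRect(c); b=cv2.boxPoints(r)
            print(n,col,cv2.contourArea(c),np.round(r[0]),np.round(r[1]))
            if col=="red" and min(r[1])<15:
                e=np.array(sorted([tuple((b[i]+b[(i+1)%4])/2) for i in range(4)],key=lambda q:-np.hypot(*(np.array(q)-r[0])))[:2])
                print("  bar ends",[plane(p,q,68).round(1) for q in e])
            if col=="blue" and min(r[1])>40:
                q=cv2.minAreaRect(np.float32([plane(p,x[0],26)[:2] for x in c])); print("  tray@26",q)
                print("  poly",[plane(p,x[0],26)[:2].round(0) for x in cv2.approxPolyDP(c,5,True)],cv2.approxPolyDP(c,5,True)[:,0].tolist())
E
```

```text
scene red 4275.0 [275. 273.] [60. 81.]
scene red 146.5 [400. 189.] [ 5. 44.]
  bar ends [array([487.7, 201. ,  68. ]), array([517.7,  82.7,  68. ])]
scene blue 387.5 [339. 353.] [20. 30.]
scene blue 334.5 [427. 316.] [16. 30.]
scene blue 4487.0 [166. 296.] [61. 80.]
  tray@26 ((528.072509765625, -407.70623779296875), (159.6136016845703, 149.5482177734375), 3.8972768783569336)
  poly [array([ 446., -340.]), array([ 456., -486.]), array([ 610., -476.]), array([ 601., -333.])] [[186, 257], [118, 284], [141, 339], [213, 308]]
scene blue 3343.5 [594. 225.] [54. 91.]
  tray@26 ((758.9083862304688, 486.01177978515625), (256.0630187988281, 155.23623657226562), 79.16817474365234)
  poly [array([798., 607.]), array([711., 624.]), array([674., 454.]), array([708., 444.]), array([712., 415.]), array([775., 353.]), array([784., 364.]), array([717., 441.]), array([827., 426.]), array([849., 548.])] [[639, 218], [616, 194], [554, 206], [561, 216], [553, 221], [552, 248], [559, 249], [563, 219], [594, 252], [639, 240]]
scene blue 563.5 [435. 211.] [44. 73.]
  tray@26 ((565.4265747070312, 197.6228027
[... 1549 characters left out ...]
.]
  tray@26 ((944.123046875, 332.25140380859375), (79.81465148925781, 173.87033081054688), 75.54745483398438)
  poly [array([1018.,  279.]), array([1030.,  320.]), array([871., 392.]), array([861., 313.])] [[21, 258], [0, 264], [0, 314], [42, 297]]
side blue 209.5 [ 62. 217.] [32.  8.]
side blue 2551.0 [429. 217.] [80. 42.]
  tray@26 ((507.7459716796875, -390.53021240234375), (149.56288146972656, 178.2776641845703), 3.8261542320251465)
  poly [array([ 556., -299.]), array([ 428., -308.]), array([ 453., -480.]), array([ 586., -468.]), array([ 579., -344.])] [[387, 225], [443, 244], [472, 210], [418, 194], [390, 214]]
side blue 663.0 [190. 200.] [44. 23.]
side blue 535.5 [250. 173.] [40. 20.]
```

```bash
cat >> h.py <<'E'
yaw=0.243; u=np.array([np.cos(yaw),np.sin(yaw),0]); v=np.array([-u[1],u[0],0]); Z=np.array([0,0,1.])
def quat(a,s=1):   # tool z tilted a from straight down towards +u
    z=np.sin(a)*u-np.cos(a)*Z; y=s*(np.cos(a)*u+np.sin(a)*Z)
    return Ro.from_matrix(np.c_[np.cross(y,z),y,z]).as_quat(), z, y*s
bar=np.array([504.5,140,68]); hinge=bar+150*u
def barat(th): return hinge+150*(-np.cos(th)*u+np.sin(th)*Z)
E
python3 - <<'E'
from h import *
p=env.camera_params("scene")
for q in [(378,222),(378,232),(430,262),(476,228)]:print(q,[(round((plane(p,q,z)-bar)@u),round((plane(p,q,z)-bar)@v)) for z in (0,15,30)])
for s in (1,-1):
  for a in (.5,.8):
    q,z,y=quat(a,s)
    print(s,a,[None if (j:=env.solve_ik(barat(t)+5*z-b*z,q)) is None else j.round(2).tolist() if hasattr(j,'round') else np.round(j,2).tolist() for t,b in ((0,120),(0,0),(.9,0),(1.85,0),(1.85,100))])
  q,z,y=quat(0,s); print(np.round(env.solve_ik(hinge-70*u+45*Z,q),2))
im=cv2.imread("pics/scene0.png")[140:280,340:520]; im2=cv2.imread("pics/side0.png")[240:390,110:290]
cv2.imwrite("pics/c.png",np.hstack([cv2.resize(im,(400,311)),cv2.resize(im2,(373,311))]))
E
```

```text
(378, 222) [(-7, -58), (5, -70), (16, -82)]
(378, 232) [(17, -81), (28, -92), (38, -104)]
(430, 262) [(154, -63), (162, -75), (171, -87)]
(476, 228) [(152, 93), (161, 79), (169, 64)]
1 0.5 [[0.11, 0.13, -0.62, 2.4, 0.91, 0.24, -1.09], [0.37, 0.65, -1.06, 2.37, 1.8, 0.66, -1.86], [-0.43, 0.23, 0.02, 2.19, 0.32, 0.24, -0.45], [0.17, 0.5, -0.75, 1.82, 0.83, 0.58, -0.81], [0.24, 0.32, -0.79, 1.81, 0.55, 0.67, -0.58]]
1 0.8 [None, None, [0.41, 0.43, -1.05, 2.38, 2.12, 0.6, -2.16], [0.39, 0.59, -1.06, 2.06, 1.83, 0.61, -1.72], [0.05, 0.19, -0.53, 2.16, 1.5, 0.23, -1.59]]
[ 0.17  0.67 -0.8   1.72  0.56  0.99 -0.59]
-1 0.5 [[0.5, 0.21, -1.05, 2.38, 1.11, 0.34, 1.88], [0.37, 0.65, -1.06, 2.37, 1.8, 0.66, 1.28], [0.44, 0.43, -1.06, 2.13, 1.12, 0.54, 1.97], [0.36, 0.62, -1.07, 1.8, 1.08, 0.75, 2.16], [0.42, 0.41, -1.05, 1.8, 0.74, 0.75, 2.42]]
-1 0.8 [None, None, [0.41, 0.43, -1.05, 2.38, 2.12, 0.6, 0.98], [0.39, 0.59, -1.06, 2.06, 1.83, 0.61, 1.43], [-0.27, 0.15, -0.16, 2.19, 1.5, 0.15, 1.53]]
[-1.04  0.81  1.15  1.82 -0.84  1.09 -2.47]
```

View pics/c.png

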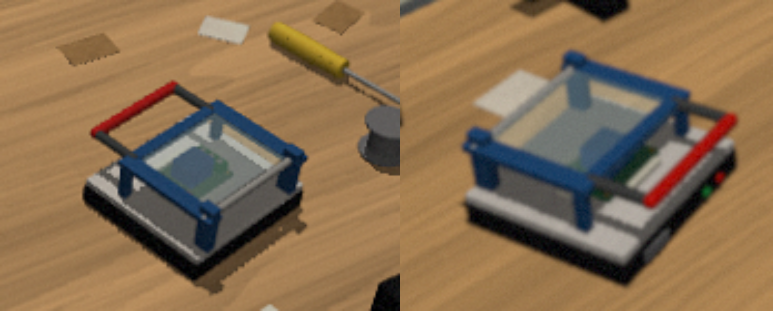

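```bash
python3 - <<'E'
from h import *
for a in (.7,.6,.5):
    q,z,y=quat(a)
    J=[env.solve_ik(bar-3*z-b*z,q) for b in (0,60,120)]
    print(a,[j is not None for j in J])
    if all(j is not None for j in J): break
env.move_to(bar-123*z,q)
print(env.read_t(),env.read_tool_pos(),bar-123*z)
p=env.camera_params("wrist"); im=env.capture("wrist"); cv2.imwrite("pics/w1.png",im)
for c in blobs(im,"red"):
    r=cv2.minAreaRect(c); b=cv2.boxPoints(r); print(r)
    e=np.array(sorted([tuple((b[i]+b[(i+1)%4])/2) for i in range(4)],key=lambda k:-np.hypot(*(np.array(k)-r[0])))[:2])
    P=[plane(p,k,68) for k in e]; print(P,(P[0]+P[1])/2,np.linalg.norm(P[0]-P[1]))
E
```

```text
0.7 [False, False, False]
0.6 [True, True, True]
2.8167 [437.62647772 122.82713161 169.66145432] [437.08941235 123.28900247 169.51628063]
((319.0, 231.5), (143.0, 14.0), 90.0)
[array([491.61256333, 197.08781555,  68.        ]), array([520.40664687,  80.84848967,  68.        ])] [506.0096051  138.96815261  68.        ] 119.75257879114416
```

View pics/w1.png

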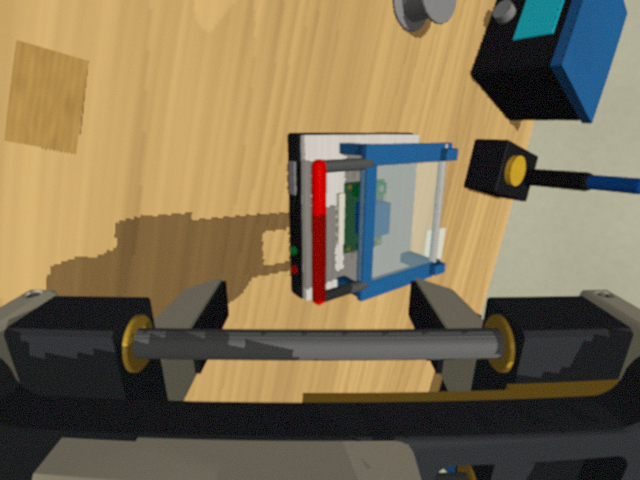

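The bar runs vertically at column 319, rows 160–303, which puts its middle at (506,139) with yaw 0.243. The gripper's long side lies along its closing direction. Next I grip the bar.

```bash
sed -i 's/504.5,140,68/506,139,68/' h.py; python3 - <<'E'
from h import *
q,z,y=quat(.6)
env.move_l(bar-60*z,q)
print(env.move_l(bar-3*z,q,max_speed=80,stop_force=12), env.read_tool_pos(),bar-3*z,env.read_contact_force())
env.close(20)
print(env.read_finger_gap()*92,env.read_grasp_force(),env.read_contact_force(),env.read_t())
for t in (.15,.3):
    env.move_l(barat(t)-3*z,q,max_speed=60,stop_force=25); print(t,env.read_contact_force(),env.read_finger_gap()*92,env.read_t())
E
```

```text
False [504.21524794 138.57494628  70.938296  ] [504.35583933 138.59241469  70.47600684] [0.21761582 0.2841097  0.25166216]
10.91870587374581 19.999960362911224 [ 0.69845992  0.70381314 -1.08433185] 5.5333
0.15 [-2.7104483  -1.04174945 -1.25739176] 11.409891200968252 6.0583
0.3 [-7.30619836 -1.79178757 -0.87710036] 11.394737706612796 6.5833
```

```bash
python3 - <<'E'
from h import *
q,z,y=quat(.6)
for t in np.arange(.5,1.86,.15):
    s=env.move_l(barat(t)-3*z,q,max_speed=80,stop_force=30); print(round(t,2),s,env.read_contact_force().round(1),round(env.read_finger_gap()*92,1),env.read_t())
    if s: break
E
```

```text
0.5 False [-8.6 -2.7  2. ] 11.6 7.1083
0.65 False [-3.7 -1.5  1.8] 11.4 7.5417
0.8 False [-0.8 -0.7 -1.5] 11.7 7.975
0.95 False [-3.2 -2.5  1.8] 11.4 8.4083
1.1 False [-0.9 -3.1  2.9] 11.1 8.8417
1.25 False [-1.6 -4.   2.4] 11.2 9.275
1.4 False [-0.  -4.   1.6] 11.5 9.7083
1.55 False [ 0.5 -5.1  1. ] 11.3 10.1417
1.7 False [ 0.7 -5.   1.2] 11.5 10.575
1.85 False [ 1.  -5.2  0.6] 11.1 11.0083
```

```bash
python3 - <<'E'
from h import *
q,z,y=quat(.6)
env.gripper_open(); env.move_l(barat(1.85)-93*z,q)
mod=hinge-70*u
q0=quat(0)[0]; qy=(Ro.from_rotvec([0,0,np.pi/2])*Ro.from_quat(q0)).as_quat(); qz=(Ro.from_rotvec([0,0,-np.pi/2])*Ro.from_quat(q0)).as_quat()
for n,k in (("+",qy),("-",qz)):
    for P in (mod-20*u+[0,0,230],mod+[0,0,55],np.array([521,-408,40])):
        j=env.solve_ik(P,k); print(n,None if j is None else np.round(j,2))
print(env.read_t())
cv2.imwrite("pics/s2.png",env.capture("scene")[100:340,100:520])
E
```

```text
+ [ 0.33  0.53 -1.06  1.53  0.47  1.36  1.04]
+ [ 0.37  0.87 -1.23  1.69  0.87  1.23  0.74]
+ [ 1.25  1.09 -1.26  1.6   1.07  1.28  1.62]
- [ 0.21  0.45 -0.83  1.54  0.34  1.3  -1.99]
- [ 0.14  0.64 -0.75  1.71  0.51  0.99 -2.12]
- [ 1.04  0.83 -0.75  1.62  0.66  0.97 -1.27]
13.0833
```

View pics/s2.png

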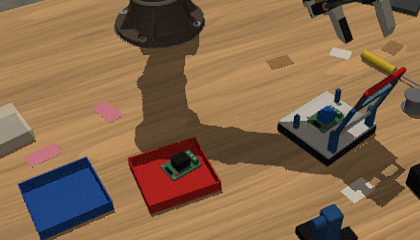

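The lid is open and leaning back, and the relay is exposed at about (326,115) in the crop. Short blue posts remain on the block's front corners. The wide gripper body would hit the open lid if I gripped across x, so I'll check the module from above.

```bash
cat >> h.py <<'E'
mod=hinge-70*u
q0=quat(0)[0]; qz=(Ro.from_rotvec([0,0,-np.pi/2])*Ro.from_quat(q0)).as_quat()
E
python3 - <<'E'
from h import *
env.move_to(mod-20*u+[0,0,230],qz)
p=env.camera_params("wrist"); im=env.capture("wrist"); cv2.imwrite("pics/w3.png",im)
print(env.read_t(),mod,env.read_tool_pos())
for col,hh in (("blue",56),("green",34)):
    for c in blobs(im,col,150):
        r=cv2.minAreaRect(c); w=np.float32([plane(p,k[0],hh)[:2] for k in c]); print(col,np.round(r[0]),np.round(r[1]),cv2.minAreaRect(w))
E
```

```text
14.1833 [583.64963976 158.24924531  68.        ] [564.2340163  153.08171051 297.22403477]
blue [318. 186.] [25. 29.] ((585.0770874023438, 157.5082550048828), (27.823652267456055, 31.94629669189453), 14.052268028259277)
blue [318.  97.] [190.  63.] ((675.677734375, 180.77098083496094), (62.34141159057617, 194.7119903564453), 13.794273376464844)
green [538. 270.] [32. 52.] ((547.2543334960938, -145.8203125), (44.793636322021484, 64.47407531738281), 13.363932609558105)
green [318. 184.] [41. 57.] ((583.74267578125, 157.43348693847656), (48.121944427490234, 66.912353515625), 14.0554838180542)
```

View pics/w3.png

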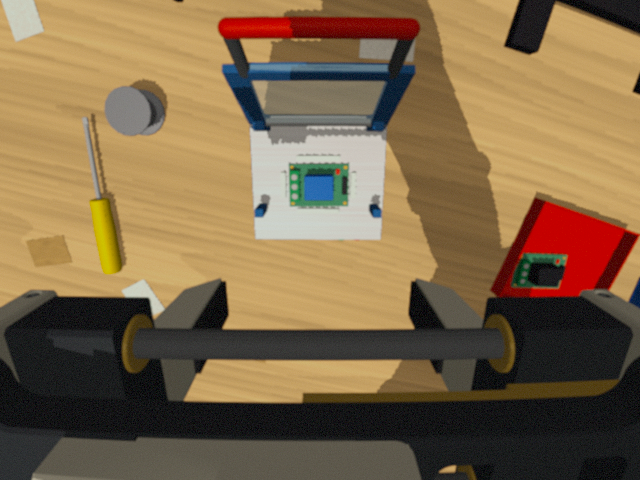

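The module lies at (585,157.5), seen at pixel (318,186) with its terminal strip on the left. Gripping along the relay's 32 mm keeps the gripper body clear of the lid. The fingertips will stay above the 14 mm strip.

```bash
python3 - <<'E'
from h import *
c=np.array([585,157.5,0])
env.move_l(c+[0,0,150],qz)
env.move_l(c+[0,0,75],qz,max_speed=100,stop_force=8)
print(env.move_l(c+[0,0,61],qz,max_speed=40,stop_force=6),env.read_tool_pos(),env.read_contact_force())
env.close(20); print(env.read_finger_gap()*92,env.read_grasp_force(),env.read_contact_force())
print(env.move_l(c+[0,0,75],qz,max_speed=30)); env.move_l(c+[0,0,160],qz,max_speed=80)
print(env.read_finger_gap()*92,env.read_grasp_force(),env.read_contact_force(),env.read_t())
cv2.imwrite("pics/d4.png",np.hstack([env.capture("side")[120:420,60:400],env.capture("scene")[60:360,300:600]]))
E
```

```text
False [584.86965401 157.48356121  60.78458466] [0.07688209 0.58190742 0.44992486]
31.87776011249228 19.999633133411407 [-0.10069087 -0.37173963  1.08575913]
False
31.728141488230467 19.999605417251587 [-1.28320411  0.31653527 -1.32060446] 19.525
```

View pics/d4.png

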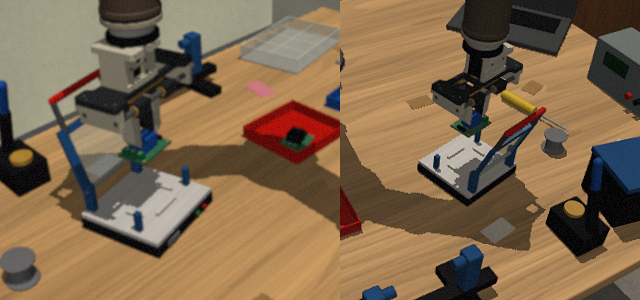

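The module is held level, the nest is empty and the lid is still open. I carry it to the tray and take one look there.

```bash
cat >> h.py <<'E'
ty=0.068
qt=(Ro.from_rotvec([0,0,ty-yaw])*Ro.from_quat(qz)).as_quat()
E
python3 - <<'E'
from h import *
env.move_l(np.array([585,157.5,230])-50*u,qz,max_speed=150)
env.move_to(np.array([460,-410,260.]),qt)
print(env.read_t(),env.read_finger_gap()*92)
p=env.camera_params("wrist"); im=env.capture("wrist"); cv2.imwrite("pics/w5.png",im)
for c in blobs(im,"blue",2000):
    r=cv2.minAreaRect(c); a=cv2.approxPolyDP(c,6,True)
    print(r,cv2.minAreaRect(np.float32([plane(p,k[0],26)[:2] for k in c])),a[:,0].tolist(),[plane(p,k[0],26)[:2].round(1).tolist() for k in a])
E
```

```text
22.375 31.7357058465021
((318.0, 298.5), (61.0, 68.0), 90.0) ((347.58282470703125, -416.6883544921875), (81.81062316894531, 82.5841064453125), 4.015740394592285) [[289, 268], [285, 327], [350, 329], [347, 268]] [[386.0, -379.8], [306.7, -378.3], [309.6, -459.1], [390.7, -447.5]]
((323.0, 150.5), (131.0, 144.0), 90.0) ((519.13916015625, -409.6434020996094), (136.52816772460938, 147.64431762695312), 4.0807271003723145) [[251, 86], [258, 216], [387, 215], [395, 85]] [[581.1, -332.0], [446.0, -342.4], [457.2, -486.1], [592.4, -477.5]]
```

View pics/w5.png

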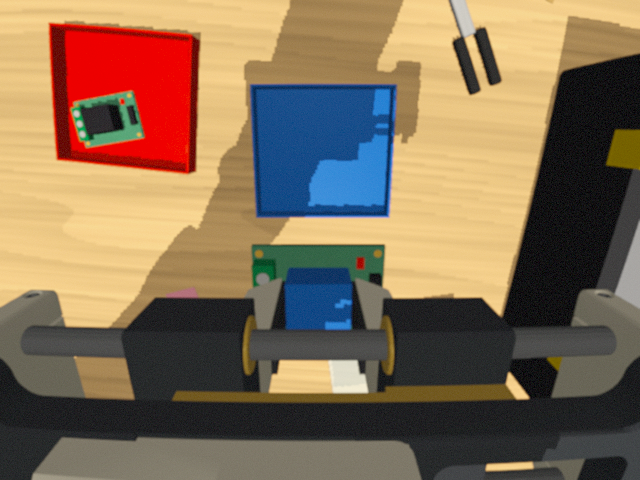

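The blue tray spans (251,86) to (395,216), so its centre is at (519.5,-409.5), and the module is held level. I set it down with contact detection.

```bash
python3 - <<'E'
from h import *
c=np.array([519.5,-409.5,0])
env.move_l(c+[0,0,110],qt,max_speed=150); env.move_l(c+[0,0,45],qt,max_speed=80,stop_force=8)
env.dwell(.2)
s=env.move_l(c+[0,0,31],qt,max_speed=12,stop_force=2); print(s,env.read_tool_pos(),env.read_contact_force(),env.read_t())
if s:
    env.gripper_open(); env.dwell(.3); print(env.read_contact_force())
    env.move_l(c+[0,0,120],qt,max_speed=60); env.move_l(c+[-80,0,260],qt)
    print(env.read_t())
    a=env.capture("wrist")[20:260,150:480]; b=env.capture("scene")[100:340,100:520]
    cv2.imwrite("pics/f6.png",np.hstack([a,b]))
E
```

```text
True [ 519.43156838 -409.46592952   34.00279794] [-0.40413257  0.85759623  5.10473959] 25.675
[-0.17713471 -0.24404366 -0.30397593]
29.8667
```

View pics/f6.png

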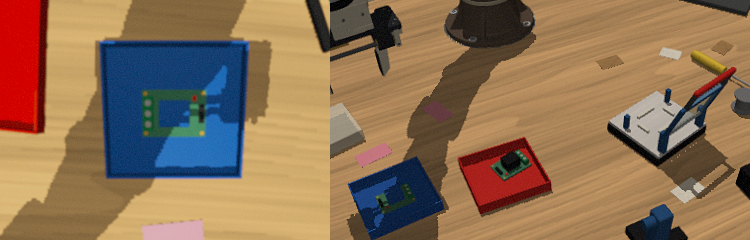

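The module lies flat and right side up in the middle of the blue tray, at about (173,113) in the left crop. The lid is still open, and the robot is clear.

```bash
python3 -c "
from bench import env
print(env.hand_in())"
```

```text
the job is handed in; nothing more can be done
None
```

The lid is open and staying open by itself, the module is set down flat and right side up in the blue tray, and the job was handed in at about 30 s; I gripped the relay across its 32 mm instead of the suggested 27 mm so the gripper body would clear the open lid.

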